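# Set the transit lock under a photometer's push-to-open hatch

### The arm

A 7-joint arm with a two-finger parallel gripper is mounted at the origin on the work surface. World frame = base frame: x ahead of the robot, y to its left, z up, the work surface at z = 0. Lengths are in mm, angles in rad, forces in N, time in s.
With the tool pointing down it reaches from about 400 to 875 mm from the base axis. Payload 19.3 kg.
Tool frame: the origin (TCP) lies at the very end of the fingers, on their centre line; the grasp point (between the pads) lies 19 mm behind it (arm.hold_point_z is the distance from the TCP to the grasp point, in mm); z points along the fingers, y is the line along which they close (so a half turn about z gives the same grasp; the last joint's range is limited). The gripper opens to 85 mm and grips with 20 to 120 N. Pads are 22 mm wide; open, the fingers measure 114 mm over their backs; the gripper's body (76 mm by 85 mm) begins 54 mm behind the grasp point. The pads swing forward as they close: fully open they stand 13 mm farther back than shut.
Start: joints at [1.083, 0.521, -0.036, 1.599, 0.021, 1.021, -0.113], TCP at [253.566, -571.243, 231.291] pointing down, gripper open.
Joint ranges: [-2.91, 2.91], [-0.3, 2.13], [-1.5, 1.42], [0.17, 2.43], [-1.26, 4.41], [0.16, 1.93], [-2.52, 2.52]. Speed limits (rad/s): [1.89, 1.89, 2.39, 2.39, 3.01, 3.01, 3.01].

### API

Orientations are given as a unit quaternion [w, x, y, z].
In Python, from rig import arm gives the robot as it stands.
- The arm moves only by the shell command python3 steer.py 'ROWS' [FORCE]. ROWS is one flat JSON list of numbers that holds 1 to 12 rows one after another, with no inner brackets; each row has 7 numbers: a rotation vector rx, ry, rz in fractions of the full range, 1 being 4 rad, then dx, dy, dz in shares of the most that a row can go, 1 being 50 mm, then the finger opening in mm; each row shifts and turns the commanded pose from where the row before left it, along the tool's axes as they then stand; what a row does not reach is not made up. A row lasts 1/10 s, in which the tool goes at most 50 mm and 0.15 rad, less where a joint would pass 70% of its speed; a pose out of reach is approached as far as the arm can. The fingers move at their own pace and stop on an object; FORCE is the grip in N (left out, the last holds). Time passes only in rows, so rows that do not move let the fingers close. It prints the time, the measured TCP pose, the force, the opening and the grip force at its end. No shift or turn number may pass 1 either way. Input that does not fit is refused with a message, and nothing moves.
- arm.sense(): the state, without advancing time (a new reading comes with each control period).
- arm.grab_frame(name): name is "scene" or "top"; returns a dict with "color" (420x560x3 uint8, red, green, blue), "fov_y" (degrees; the focal length in pixels is half the picture's height over the tangent of half this angle, whatever the lens; pixels are square), "cx", "cy" (the principal point, pixels), "xyz" and "attitude" of the camera in the world. Camera axes: x right, y down, z forward; pixel columns grow to the right and rows downward; lengths in mm; the calibration is good to about 2 mm. A picture is of the moment at which its call begins. There is no depth.
- arm.hand_in(): hands the job in; it is judged then, once.
The state is a dict: "t": time; "joints": joint angles; "joint_velocities": joint speeds; "effort": joint torques, N m; "ee_pos": TCP position; "tool_rot": TCP orientation; "contact_force": force on the tool from outside, world axes, zero at the start; "moment": the same for the moment, N m; "width": finger opening in mm; "finger_force": force on a finger pad.
Only numpy, scipy, OpenCV 4.12 (cv2) and the standard library are available. Lean on these libraries where they do the work, as an engineer would, in place of code of your own. Each camera call takes 0.05 s, during which the arm holds its last target. There are 200 camera calls.

### The job

The photometer is about to be moved. Push gently on the front edge of its touch-to-open hatch until the catch pops it ajar, swing the hatch right up so that it stands open by itself, and with the orange flat driver turn the brass transit lock inside clockwise to its stop. Then put the driver back upright in its own stand, leave the hatch open and leave the other things on the bench where they are.

Things in the scene. Friction and masses are not known exactly. Their poses are not given: they have to be found in the camera images.
- photometer: beige bench instrument, 280 (x) x 360 (y) x 150 mm tall, fixed. Origin: centre of its underside; local -x is its front (faces the robot's right), +y its side nearest the robot. In its top, this side of the blue panel, is a well 134 (x) x 114 (y) mm, floor 85 mm above the bench, closed by the hatch. Shut hatch's centre: local (-0.021, 0.055), top face flush at height 0.150
- hatch_angle (a joint): hinge angle (rad) of the hatch, a dark grey plate 128 x 110 x 6 mm, about 0.22 kg, orange strip along its front (free) edge, at the robot's right. 0 = shut and flush, resting on the catch's plunger; can be pressed in to about -0.05; ajar about 0.25; upright 1.57; stop 1.85 (leaning back). Not sprung: falls shut below upright, stays open past it. Press it with less than 40 N
- hatch_edge (a point): middle of the hatch's free (front) edge, at half its thickness; 130 mm from the hinge line. Turns with the hatch: local x points from here to the hinge, local y along the edge. Shut, there is only a 2 mm gap round the hatch: nothing gets under it
- hatch: the hatch itself. Origin: middle of its hinge line, which runs along the photometer's y at the well's local +x side (the robot's left), 147 mm above the bench; turns with the hatch, axes as the photometer's when shut; the plate reaches from the origin to local x -0.130
- plunger (a joint): height (m) of the catch's sprung 10 mm pin under the corner of the hatch's front edge farther from the robot (photometer local x -0.073, y 0.018). 0 = caught, hatch flush. Pressed past about -0.003 (roughly 7 to 9 N on the hatch's front edge; then a rubber buffer of 3 N/mm) it is let go; as the hand draws back its spring lifts it to 0.030 and the hatch ajar. It does not catch again
- lock (a joint): angle (rad) of the transit lock, a brass screw head 28 mm across on a red collar on the well floor, at photometer local (-0.030, 0.062); top 105 mm above the bench. It grows clockwise seen from above; 1.30 = stop (locked); starts between 0 and 0.4. Stiff, about 0.05 N m
- lock_slot (a point): centre of the floor of the lock's straight slot, 99 mm above the bench; z up, x along the slot (turns with the lock; along the photometer's x at lock 0). Slot 3.8 mm wide, 6 mm deep, 22 mm long, open at its ends, edges rounded
- driver: loose flat driver, 145 mm long, 0.11 kg. Origin: middle of the blade's end; z runs up the shaft to the handle; x along the blade's 12 mm width (blade 2 mm thick). Shaft 8 mm round; orange handle 24 x 24 mm square (sides along x and y), from z 0.075 to 0.145. It starts upright in stand, hanging by its handle on the stand's top, blade end 10 mm above the bench
- stand: grey block 64 x 64 x 85 mm, fixed, with an upright round hole 18 mm across, 80 mm deep in the middle of its top; the orange driver's own stand. Origin: centre of its underside
- awl: loose awl like the driver but with a blue handle and a 4 mm round point, in a second stand of the same make; not needed. Origin at its point
- tape: loose paper roll, 84 mm across, 35 mm tall; origin under its centre
- beaker: loose glass beaker, 68 mm across, 85 mm tall; origin under its centre
- reagent: loose amber bottle, 64 mm across, 150 mm tall; origin under its centre
- jar: loose white jar with orange cap, 72 mm across, 80 mm tall; origin under its centre
- petri: loose clear dish, 90 mm across, 18 mm tall; origin under its centre
- cuvette_box: loose blue box, 70 x 100 x 35 mm; origin under its centre

How it is judged:
By the outcome, as a careful person would: the job done as asked, in the order asked, and still so for the second after the job is handed in, with the robot touching nothing.
It also fails if it takes over 72 s, if anything falls off the work surface, if the arm or the gripper's body presses on something with over 40 N, if the wrist force passes 120 N, or if a joint passes its speed limit or range.

## Working session

There is one attempt and no reset: what is moved stays moved. The work goes in short steps, Python scripts to look and compute and a shell command to move; the robot and the scene stay as the last step left them, time stands still between calls to the robot, and variables do not carry over. Pictures are saved under pics/ and viewed, at most 12 in all, crops included, and the job is handed in when it is done.

```bash
ls; mkdir -p pics
cat > h.py <<'E'
import numpy as np, cv2
from rig import arm
from scipy.spatial.transform import Rotation as R
def q(a):
    a=np.array(a,float)
    return R.from_matrix(a) if a.shape==(3,3) else R.from_quat(a[[1,2,3,0]])
def frame(n):
    f=arm.grab_frame(n); f['f']=f['color'].shape[0]/2/np.tan(np.radians(f['fov_y'])/2); return f
def ray(f,u,v):
    d=q(f['attitude']).apply([(u-f['cx'])/f['f'],(v-f['cy'])/f['f'],1]); return np.array(f['xyz'],float),d
def plane(f,u,v,z):
    o,d=ray(f,u,v); return o+d*(z-o[2])/d[2]
def proj(f,p):
    c=q(f['attitude']).inv().apply(np.array(p,float)-f['xyz']); return c[:2]/c[2]*f['f']+[f['cx'],f['cy']]
def tri(f,a,g,b):
    o,d=ray(f,*a);p,e=ray(g,*b)
    s=np.linalg.lstsq(np.c_[d,-e],p-o,rcond=None)[0]
    return (o+d*s[0]+p+e*s[1])/2, np.linalg.norm(o+d*s[0]-p-e*s[1])
def save(f,n,box=None,k=1):
    c=f['color'][:,:,::-1]
    if box: c=c[box[1]:box[3],box[0]:box[2]]
    cv2.imwrite('pics/'+n,cv2.resize(c,None,fx=k,fy=k,interpolation=cv2.INTER_CUBIC))
E
python3 - <<'E'
from h import *
import pickle
for n in('scene','top'):
    f=frame(n); save(f,n+'1.png'); pickle.dump(f,open(n+'.pkl','wb')); print(n,f['xyz'],f['attitude'],f['fov_y'],f['cx'],f['cy'])
print(arm.sense())
E
```

```text
pics
rig.py
steer.py
scene [1203.45030636 1222.51814715  963.50336904] [-0.13787003  0.2258954   0.83876144 -0.47585962] 47.18954229579218 274.9473607269227 208.31835507851065
top [ 389.14120767    2.09944911 1158.82737721] [-0.03688539  0.71470721 -0.69819759  0.01879327] 56.60639807615935 281.78059170501143 206.40785560718794
{'t': 0.1, 'joints': array([ 1.08279245,  0.52193857, -0.03632853,  1.59995201,  0.02121438,
        1.0210927 , -0.11278407]), 'joint_velocities': array([ 6.28968113e-05, -3.79393256e-04, -7.25204658e-04, -1.94315677e-03,
       -2.96974252e-03, -1.28402440e-03,  6.94389566e-04]), 'effort': array([ 8.08336074e-03, -9.28469753e+01,  1.98476784e+00, -3.70530581e+01,
        1.80841918e-02,  5.32247839e-03, -1.56332658e-04]), 'ee_pos': array([ 253.44038515, -570.97918519,  230.7927832 ]), 'tool_rot': array([-4.81562374e-04,  9.78257709e-01,  2.07392386e-01, -1.43905822e-04]), 'contact_force': array([ 0.20058217, -0.21799798,  0.14017867]), 'moment': array([-0.0393625 ,  0.0083568 ,  0.02212859]), 'finger_force': 0.0, 'width': 85.27102591890366}
```

View pics/scene1.png

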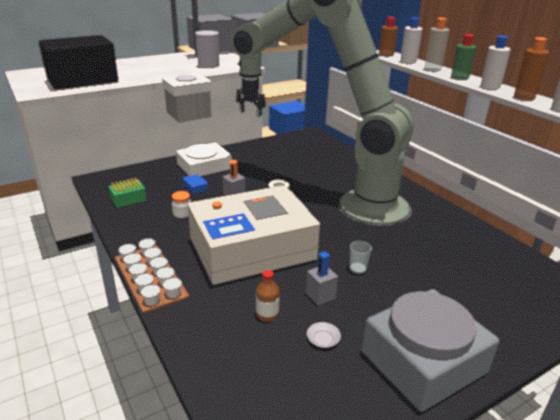

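View pics/top1.png

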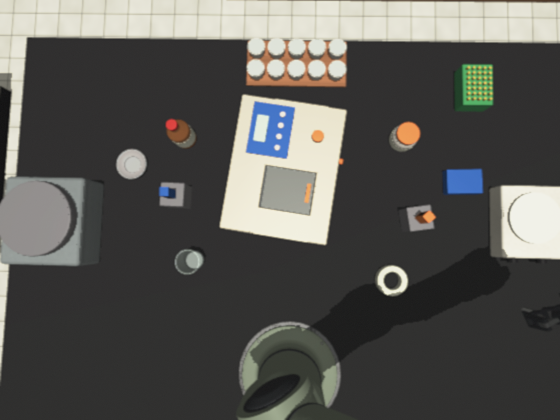

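The scene view shows the photometer's top at about (255,215) with the grey hatch at (266,207). The driver stand is at (234,183) and the orange handle at (234,168). In the top view the hatch is at (288,190) with its strip at (309,193), and the orange driver top is at (429,216) on its stand at (418,218).

Run:
```python
from h import *
import pickle
t=pickle.load(open('top.pkl','rb'));s=pickle.load(open('scene.pkl','rb'))
def cc(f,mask,box):
    m=np.zeros_like(mask,np.uint8); x0,y0,x1,y1=box; m[y0:y1,x0:x1]=mask[y0:y1,x0:x1]
    n,l,st,c=cv2.connectedComponentsWithStats(m); i=1+np.argmax(st[1:,4]); return l==i,st[i],c[i]
hs=lambda f:cv2.cvtColor(f['color'],cv2.COLOR_RGB2HSV).astype(int)
def orange(f): h=hs(f); return (h[...,0]<14)&(h[...,1]>150)&(h[...,2]>110)
ht,hS=hs(t),hs(s)
m,st,c=cc(t,(ht[...,2]>140)&(ht[...,1]<110),(205,85,360,255))
cn=cv2.findContours(m.astype(np.uint8),0,2)[0]; h=cv2.convexHull(max(cn,key=cv2.contourArea))
ap=cv2.approxPolyDP(h,6,True)[:,0]; print('photo',ap.tolist()); r=cv2.minAreaRect(h); print(r)
for p in ap: print(plane(t,*p,150).round(1))
# hatch dark on top
m,st,c=cc(t,(ht[...,2]<110),(250,160,325,222)); print('hatch',st,c)
r=cv2.minAreaRect(cv2.findContours(m.astype(np.uint8),0,2)[0][0]);b=cv2.boxPoints(r);print(r)
P=np.array([plane(t,*p,150) for p in b]);print(P.round(1),P.mean(0))
m,st,c=cc(t,orange(t),(298,175,322,210));print('strip',st,c,plane(t,*c,150))
mt,st,c=cc(t,orange(t),(410,200,445,232));print('drv top',st,c)
ms,st2,c2=cc(s,orange(s),(222,155,248,185));print('drv scene',st2,c2)
print(plane(t,*c,155))
def blow(f,box,n):
    save(f,n,box,8)
save(t,'a.png',(395,195,445,240),8);save(s,'b.png',(210,150,260,205),8)
a=cv2.imread('pics/a.png');b=cv2.imread('pics/b.png');H=max(a.shape[0],b.shape[0])
a=cv2.copyMakeBorder(a,0,H-a.shape[0],0,0,0);cv2.imwrite('pics/ab.png',np.hstack([a,b]))
```

```text
photo [[242, 95], [346, 111], [325, 244], [220, 227]]
((282.7774353027344, 168.696533203125), (108.18869018554688, 137.83984375), 8.746162414550781)
[763.6 142.1 150. ]
[ 724.5 -134.3  150. ]
[374.1 -84.5 150. ]
[411.3 187.9 150. ]Traceback (most recent call last):
  File "<stdin>", line 15, in <module>
  File "<stdin>", line 6, in cc
    return _wrapfunc(a, 'argmax', axis=axis, out=out, **kwds)
    return bound(*args, **kwds)
ValueError: attempt to get argmax of an empty sequence
```

Run:
```python
from h import *
import pickle
t=pickle.load(open('top.pkl','rb'));s=pickle.load(open('scene.pkl','rb'))
def cc(mask,box):
    m=np.zeros(mask.shape,np.uint8); x0,y0,x1,y1=box; m[y0:y1,x0:x1]=mask[y0:y1,x0:x1]
    n,l,st,c=cv2.connectedComponentsWithStats(m); i=1+np.argmax(st[1:,4]); return (l==i).astype(np.uint8),st[i],c[i]
hs=lambda f:cv2.cvtColor(f['color'],cv2.COLOR_RGB2HSV).astype(int)
def orange(f): h=hs(f); return (h[...,0]<16)&(h[...,1]>140)&(h[...,2]>100)
ht,hS=hs(t),hs(s)
print(t['color'][190,270:320:6].tolist(), t['color'][216,429])
m,st,c=cc((ht[...,2]<135),(255,160,322,218)); print('hatch',st,c)
r=cv2.minAreaRect(cv2.findContours(m,0,2)[0][0]);b=cv2.boxPoints(r);print(r)
P=np.array([plane(t,*p,150) for p in b]);print(P.round(1),P.mean(0))
m,st,c=cc(orange(t),(298,175,322,210));print('strip',st,c,plane(t,*c,150))
mt,st,c=cc(orange(t),(410,200,445,232));print('drv top',st,c,plane(t,*c,155))
ms,st2,c2=cc(orange(s),(222,155,248,185));print('drv scene',st2,c2)
save(t,'a.png',(395,195,445,240),8);save(s,'b.png',(210,150,260,205),8)
a=cv2.imread('pics/a.png');b=cv2.imread('pics/b.png');H=max(a.shape[0],b.shape[0])
a=cv2.copyMakeBorder(a,0,H-a.shape[0],0,0,0);cv2.imwrite('pics/ab.png',np.hstack([a,b]))
```

```text
[[158, 160, 149], [158, 159, 149], [159, 160, 151], [159, 160, 151], [159, 160, 151], [159, 160, 151], [216, 159, 119], [140, 141, 132], [240, 236, 218]] [239 161  92]
hatch [259 166   8  41  71] [262.74647887 186.26760563]
((262.78790283203125, 186.04234313964844), (2.2697062492370605, 40.59282302856445), 8.365885734558105)
[[468.3  88.9 150. ]
 [574.2  76.5 150. ]
 [573.4  70.6 150. ]
 [467.6  83.  150. ]] [520.8735217  79.7511104 150.       ]
strip [307 184   3   8  17] [308.05882353 187.70588235] [518.79616519 -38.27051371 150.        ]
drv top [417 211  19  12 129] [426.59689922 216.93023256] [ 449.41379577 -341.78043911  155.        ]
drv scene [230 159   8  19  77] [234.07792208 166.44155844]
```

View pics/ab.png

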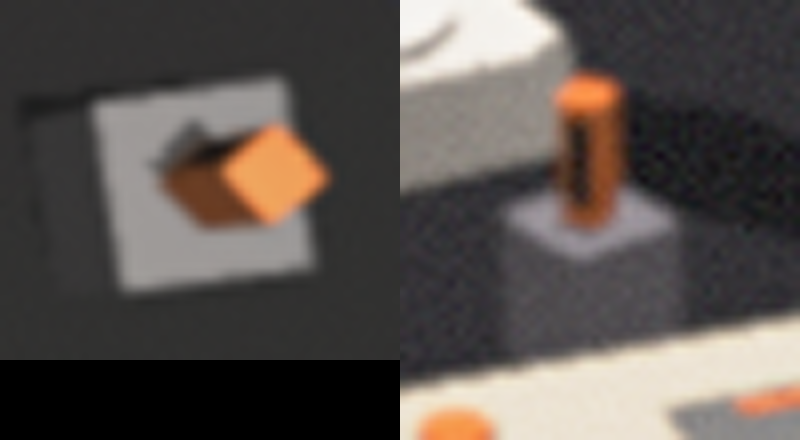

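The crop shows the driver's top face as a diamond at top-view px (429.3,216.9) and scene px (233.6,161.9). The stand's top is square to the view, with corners about (406.6,207.9) to (434.6,228.5). The driver's shadow falls away to the upper left of its handle.

Run:
```python
from h import *
import pickle
t=pickle.load(open('top.pkl','rb'));s=pickle.load(open('scene.pkl','rb'))
hs=lambda f:cv2.cvtColor(f['color'],cv2.COLOR_RGB2HSV).astype(int)
ht=hs(t)
def blob(mask,box,name,z):
    m=np.zeros(mask.shape,np.uint8); x0,y0,x1,y1=box; m[y0:y1,x0:x1]=mask[y0:y1,x0:x1]
    l=cv2.connectedComponentsWithStats(m); i=1+np.argmax(l[2][1:,4]); m=(l[1]==i).astype(np.uint8)
    r=cv2.minAreaRect(cv2.findContours(m,0,2)[0][0]);b=cv2.boxPoints(r)
    P=np.array([plane(t,*p,z) for p in b]);e=P[1]-P[0];g=P[2]-P[1]
    print(name,r,'ctr',P.mean(0).round(1),'yaw',np.degrees(np.arctan2(e[1],e[0])).round(1),np.linalg.norm(e).round(1),np.linalg.norm(g).round(1))
    return np.array(r[0])
blob((ht[...,2]>100)&(ht[...,2]<195)&(ht[...,1]<60),(255,160,322,218),'hatch',150)
blob((ht[...,0]<16)&(ht[...,1]>80)&(ht[...,2]>170),(300,175,322,210),'strip',150)
d=blob((ht[...,0]<18)&(ht[...,1]>100)&(ht[...,2]>190),(410,200,445,232),'drv',155)
blob((ht[...,2]>90)&(ht[...,1]<60),(400,198,440,236),'stand',85)
for u,v in((429.2,216.9),tuple(d)): print('tri',tri(t,(u,v),s,(233.6,161.9)))
C=[(275,122),(330,178),(272,226),(220,176)]
P=np.array([plane(t,395.0+a/8-.5+.06,195+b/8-.5+.06,155) for a,b in C]);print(P.round(1),P.mean(0))
E1=P[1]-P[0]+P[2]-P[3];E2=P[2]-P[1]+P[3]-P[0];print([np.degrees(np.arctan2(e[1],e[0])) for e in(E1,E2)])
S=[(93,103),(285,77),(317,268),(122,292)]
Q=np.array([plane(t,395+a/8-.44,195+b/8-.44,85) for a,b in S]);print(Q.round(1),Q.mean(0))
# stand height from two views: front-right corner; scene crop top corners
B=[(500,215),(590,178),(680,212),(583,258)]
for a in S:
  for b in B:
    p,e=tri(t,(395+a[0]/8-.44,195+a[1]/8-.44),s,(210+(b[0]-400)/8-.44,150+b[1]/8-.44))
    if e<6: print('stand c',p.round(1),round(e,1))
# photometer
ph=[[242,95],[346,111],[325,244],[220,227]]
P=np.array([plane(t,*p,150) for p in ph]);c=P.mean(0);xa=(P[0]-P[1]+P[3]-P[2]);xa/=np.linalg.norm(xa);ya=np.cross([0,0,1],xa)
print('photo',c,xa,ya, 'yaw',np.degrees(np.arctan2(xa[1],xa[0])))
for n,l in dict(hatch=(-21,55),edge=(-87,55),hinge=(43,55),lock=(-30,62),plunger=(-73,18)).items():
    w=c+l[0]*xa+l[1]*ya; print(n,w.round(1),proj(t,w).round(1))
```

```text
hatch ((287.1045227050781, 189.5967254638672), (52.610836029052734, 43.565879821777344), 9.090277671813965) ctr [512.9  16.2 150. ] yaw -7.4 114.4 137.6
strip ((307.3499755859375, 192.54998779296875), (4.525484085083008, 19.374725341796875), 8.130102157592773) ctr [506.1 -36.7 150. ] yaw -6.9 50.7 11.8
drv ((428.75006103515625, 216.25003051757812), (8.485280990600586, 9.192387580871582), 45.0) ctr [ 451.3 -347.2  155. ] yaw -44.2 23.7 21.3
stand ((419.8699645996094, 217.5899658203125), (24.324474334716797, 24.748737335205078), 81.8698959350586) ctr [ 451.5 -347.5   85. ] yaw -80.5 67.5 66.3
tri (array([ 448.4336556 , -349.71995132,  147.77438804]), np.float64(3.9230690860885318))
tri (array([ 449.6903335 , -347.96707644,  148.87901846]), np.float64(4.692874605656506))
[[ 467.8 -347.8  155. ]
 [ 450.3 -365.1  155. ]
 [ 434.5 -346.7  155. ]
 [ 450.1 -330.3  155. ]] [ 450.6622681  -347.46225229  155.        ]
[np.float64(-134.52222249879023), np.float64(132.95795436902966)]
[[ 478.4 -310.4   85. ]
 [ 488.8 -375.7   85. ]
 [ 423.7 -386.1   85. ]
 [ 414.  -320.2   85. ]] [ 451.2238061  -348.10457039   85.        ]
stand c [ 474.4 -296.6  132.7] 0.0
stand c [ 476.3 -309.1   84.4] 5.1
stand c [ 488.2 -376.4   80.9] 2.2
stand c [ 426.1 -407.7   26.1] 1.1
stand c [ 414.1 -319.    89.6] 0.5
photo [568.37733293  27.81827154 150.        ] [0.13770392 0.99047344 0.        ] [-0.99047344  0.13770392  0.        ] yaw 82.08499639181623
hatch [511.   14.6 150. ] [287.7 190.2]
edge [501.9 -50.8 150. ] [312.8 194.3]
hinge [519.8  78.  150. ] [263.5 186.4]
lock [502.8   6.6 150. ] [290.7 193.4]
plunger [540.5 -42.  150. ] [309.7 179.5]
```

```bash
cat > g.py <<'E'
from h import *
import sys
def goal(p,yaw=None,tilt=0):
    s=arm.sense(); r=q(s['tool_rot'])
    print('t',round(s['t'],1),'pos',s['ee_pos'].round(1),'j',s['joints'].round(2),'F',s['contact_force'].round(1))
    print('shift now axes',r.inv().apply(np.array(p)-s['ee_pos']).round(1))
    if yaw is not None:
        y=np.radians(yaw);R2=R.from_matrix(np.c_[[np.cos(y),np.sin(y),0],[np.sin(y),-np.cos(y),0],[0,0,-1]])*R.from_rotvec([0,tilt,0])
        print('rotvec',(r.inv()*R2).as_rotvec().round(3),'shift after rot',R2.inv().apply(np.array(p)-s['ee_pos']).round(1))
if __name__=='__main__':
    a=[float(x) for x in sys.argv[1:]]; goal(a[:3],*a[3:])
E
python3 g.py 525 -41 190 82.4
```

```text
t 0.1 pos [ 253.4 -571.   230.8] j [ 1.08  0.52 -0.04  1.6   0.02  1.02 -0.11] F [ 0.2 -0.2  0.1]
shift now axes [ 463.3 -374.2   41.1]
rotvec [-1.00e-03 -0.00e+00 -1.02e+00] shift after rot [561.2 199.1  40.8]
```

The manual's scale: shifts go in shares of 50 mm and turns go in shares of 4 rad. Converting my numbers, 38.6 mm is 0.772, -31.2 mm is -0.624.

```bash
python3 steer.py '[0, 0, 0, 0.772, -0.624, 0, 0, 0, 0, 0, 0.772, -0.624, 0, 0, 0, 0, 0, 0.772, -0.624, 0, 0, 0, 0, 0, 0.772, -0.624, 0, 0, 0, 0, 0, 0.772, -0.624, 0, 0, 0, 0, 0, 0.772, -0.624, 0, 0, 0, 0, 0, 0.772, -0.624, 0, 0, 0, 0, 0, 0.772, -0.624, 0, 0, 0, 0, 0, 0.772, -0.624, 0, 0, 0, 0, 0, 0.772, -0.624, 0, 0, 0, 0, 0, 0.772, -0.624, 0, 0, 0, 0, 0, 0.772, -0.624, 0, 0]'; python3 steer.py '[0, 0, -0.0363, 0, 0, 0, 0, 0, 0, -0.0363, 0, 0, 0, 0, 0, 0, -0.0363, 0, 0, 0, 0, 0, 0, -0.0363, 0, 0, 0, 0, 0, 0, -0.0363, 0, 0, 0, 0, 0, 0, -0.0363, 0, 0, 0, 0, 0, 0, -0.0375, 0, 0, 0, 0, 0, 0, 0, 0, 0, 0.4, 0, 0, 0, 0, 0, 0, 0.4, 0, 0, 0, 0, 0, 0, 0, 0]'; python3 g.py 525 -41 158 82.4
```

```text
t: 1.3
ee_pos: [525.5, -39.2, 231.3]
tool_rot: [0.0, 0.978, 0.207, -0.0]
contact_force: [1.4, -0.4, -0.9]
width: 0.1
finger_force: 0.0
t: 2.3
ee_pos: [523.7, -41.2, 189.3]
tool_rot: [-0.001, 0.753, 0.659, -0.001]
contact_force: [-0.2, -0.4, -0.5]
width: 0.3
finger_force: 0.0
t 2.3 pos [523.7 -41.2 189.3] j [ 0.3   0.45 -0.45  1.88  0.25  0.87 -0.4 ] F [-0.2 -0.4 -0.5]
shift now axes [ 0.4  1.3 31.3]
rotvec [-0.004  0.    -0.   ] shift after rot [ 0.4  1.2 31.3]
```

In the tool's units: 15 mm is 0.3, 7 mm is 0.14.

```bash
python3 steer.py '[0, 0, 0, 0, 0, 0.3, 0, 0, 0, 0, 0, 0, 0.3, 0, 0, 0, 0, 0, 0, 0.14, 0, 0, 0, 0, 0, 0, 0, 0]'; python3 steer.py '[0, 0, 0, 0, 0, 0.02, 0, 0, 0, 0, 0, 0, 0.02, 0, 0, 0, 0, 0, 0, 0.02, 0, 0, 0, 0, 0, 0, 0, 0]'
```

```text
t: 2.7
ee_pos: [524.8, -41.0, 154.2]
tool_rot: [-0.0, 0.753, 0.659, -0.0]
contact_force: [-0.9, 0.6, -0.0]
width: -0.2
finger_force: 0.0
t: 3.1
ee_pos: [525.1, -41.1, 151.5]
tool_rot: [0.0, 0.753, 0.659, 0.0]
contact_force: [-0.2, 0.2, 0.6]
width: -0.1
finger_force: 0.0
```

In the tool's units: 1 mm is 0.02.

```bash
python3 steer.py '[0, 0, 0, 0, 0, 0.02, 0, 0, 0, 0, 0, 0, 0.02, 0, 0, 0, 0, 0, 0, 0.02, 0, 0, 0, 0, 0, 0, 0, 0]';python3 steer.py '[0, 0, 0, 0, 0, 0.02, 0, 0, 0, 0, 0, 0, 0.01, 0, 0, 0, 0, 0, 0, 0, 0]'
```

```text
t: 3.5
ee_pos: [525.2, -41.2, 148.5]
tool_rot: [0.0, 0.753, 0.659, 0.0]
contact_force: [-1.3, 0.2, 6.9]
width: 0.0
finger_force: 3.2
t: 3.8
ee_pos: [525.2, -41.2, 147.1]
tool_rot: [0.0, 0.753, 0.659, 0.0]
contact_force: [-1.8, -1.6, 7.5]
width: 0.2
finger_force: 3.6
```

```bash
python3 steer.py '[0, 0, 0, 0, 0, 0.02, 0, 0, 0, 0, 0, 0, 0.02, 0, 0, 0, 0, 0, 0, 0, 0]'
```

```text
t: 4.1
ee_pos: [525.2, -41.2, 145.1]
tool_rot: [0.0, 0.753, 0.659, 0.0]
contact_force: [-2.5, -0.6, 10.2]
width: -0.0
finger_force: 5.0
```

In the tool's units: -40 mm is -0.8, -30 mm is -0.6.

```bash
python3 steer.py '[0, 0, 0, 0, 0, -0.04, 0, 0, 0, 0, 0, 0, -0.08, 0, 0, 0, 0, 0, 0, -0.12, 0, 0, 0, 0, 0, 0, -0.2, 0, 0, 0, 0, 0, 0, -0.4, 0, 0, 0, 0, 0, 0, -0.4, 0, 0, 0, 0, -0.6, 0, 0, 0, 0, 0, 0, -0.8, 0, 0, 0, 0, 0, 0, 0, 0, 0, 0]'
python3 - <<'E'
from h import *
f=frame('top');g=frame('scene')
save(f,'a.png',(240,150,340,250),4);save(g,'b.png',(180,170,330,275),4)
a=cv2.imread('pics/a.png');b=cv2.imread('pics/b.png')
b=cv2.resize(b,(400,280));a[:]=a
cv2.imwrite('pics/ajar.png',np.hstack([a,cv2.copyMakeBorder(b,0,120,0,0,0)]))
E
```

```text
t: 5.0
ee_pos: [514.7, -115.7, 207.1]
tool_rot: [0.001, 0.754, 0.656, -0.001]
contact_force: [-0.4, 1.2, 0.2]
width: -0.0
finger_force: 0.0
```

View pics/ajar.png

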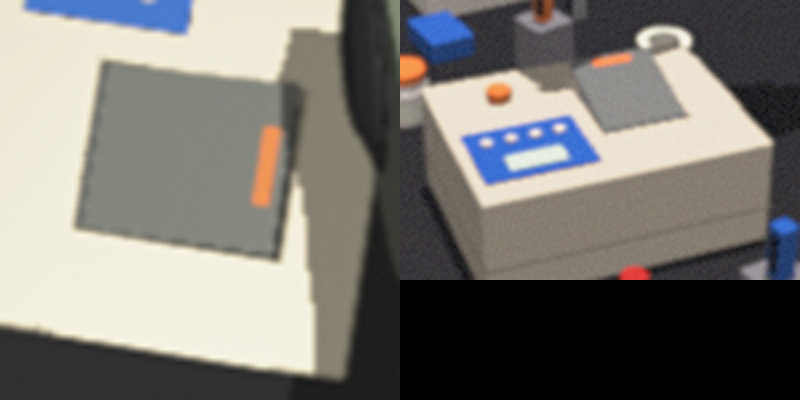

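The view shows the hatch plate at top px (287,190) with its strip at (306.7,191). In the scene the strip is at about (259.5,192.5). I still have to check numerically whether it has lifted.

```bash
cat > strip.py <<'E'
from h import *
import pickle
def sp(f,box):
    h=cv2.cvtColor(f['color'],cv2.COLOR_RGB2HSV).astype(int);m=np.zeros(h.shape[:2],np.uint8);x0,y0,x1,y1=box
    m[y0:y1,x0:x1]=((h[...,0]<16)&(h[...,1]>75)&(h[...,2]>150))[y0:y1,x0:x1]
    l=cv2.connectedComponentsWithStats(m);i=1+np.argmax(l[2][1:,4]);return l[3][i].round(1),l[2][i]
bt,bs=(270,160,325,215),(240,170,290,206)
t=pickle.load(open('top.pkl','rb'));s=pickle.load(open('scene.pkl','rb'))
for a,b in((t,s),(frame('top'),frame('scene'))):
    x,y=sp(a,bt),sp(b,bs);print(x,y,tri(a,x[0],b,y[0]))
E
python3 strip.py
```

```text
(array([307.4, 192.2]), array([304, 183,   8,  20,  77], dtype=int32)) (array([258.8, 199.1]), array([252, 197,  14,   5,  41], dtype=int32)) (array([506.52189348, -36.43151101, 148.70952832]), np.float64(1.4827721015275797))
(array([306.1, 191.1]), array([303, 181,   7,  21, 104], dtype=int32)) (array([259.2, 192. ]), array([252, 190,  15,   5,  55], dtype=int32)) (array([506.3956322 , -32.34596231, 178.31781073]), np.float64(0.05019872979286867))
```

Strip height is 178 mm, so the hatch is ajar. Next I tilt the fingers and reach under the edge.

In the tool's units: 0.14 rad is 0.035.

```bash
python3 steer.py '[0, 0.035, 0, 0, 0, 0, 0, 0, 0.035, 0, 0, 0, 0, 0, 0, 0.035, 0, 0, 0, 0, 0, 0, 0.035, 0, 0, 0, 0, 0, 0, 0.035, 0, 0, 0, 0, 0, 0, 0.025, 0, 0, 0, 0, 0, 0, 0, 0, 0, 0, 0, 0]'; python3 g.py 498.7 -85 161 82.4 0.8
```

```text
t: 5.9
ee_pos: [515.1, -111.9, 204.9]
tool_rot: [-0.259, 0.694, 0.604, 0.294]
contact_force: [-1.0, 0.4, -0.4]
width: -0.4
finger_force: 0.0
t 5.9 pos [ 515.1 -111.9  204.9] j [ 1.01  0.74 -0.74  1.76 -0.36  1.04  0.46] F [-1.   0.4 -0.4]
shift now axes [-14.8 -19.8  48.1]
rotvec [ 0.    -0.005 -0.005] shift after rot [-14.5 -19.8  48.2]
```

In the tool's units: 24 mm is 0.48, -9.9 mm is -0.198.

```bash
python3 steer.py '[0, 0, 0, -0.148, -0.198, 0.48, 0, 0, 0, 0, -0.148, -0.198, 0.48, 0, 0, 0, 0, 0, 0, 0, 0]'; python3 g.py 505 -40 161; python3 steer.py '[0, 0, 0, 0.14, 0, 0.144, 0, 0, 0, 0, 0.14, 0, 0.144, 0, 0, 0, 0, 0.14, 0, 0.144, 0, 0, 0, 0, 0.14, 0, 0.144, 0, 0, 0, 0, 0, 0, 0, 0]'; python3 g.py 505 -40 161
```

```text
t: 6.2
ee_pos: [497.7, -80.9, 161.6]
tool_rot: [-0.258, 0.692, 0.608, 0.291]
contact_force: [-0.6, -0.0, 1.3]
width: 0.5
finger_force: 0.0
t 6.2 pos [497.7 -80.9 161.6] j [ 1.    0.77 -0.74  1.86 -0.36  0.91  0.49] F [-0.6 -0.   1.3]
shift now axes [28.5  2.  30.2]
t: 6.7
ee_pos: [504.8, -42.7, 163.2]
tool_rot: [-0.256, 0.693, 0.607, 0.293]
contact_force: [-0.7, -0.2, -1.7]
width: -0.0
finger_force: 0.5
t 6.7 pos [504.8 -42.7 163.2] j [ 0.95  0.76 -0.77  1.9  -0.39  0.84  0.46] F [-0.7 -0.2 -1.7]
shift now axes [ 0.3 -0.1  3.4]
```

In the tool's units: 11 mm is 0.22, 10 mm is 0.2.

```bash
python3 steer.py '[0, 0, 0, 0.2, 0, -0.02, 0, 0, 0, 0, 0.2, 0, -0.02, 0, 0, 0, 0, 0.2, 0, -0.02, 0, 0, 0, 0, 0.2, 0, -0.02, 0, 0, 0, 0, 0.2, 0, -0.02, 0, 0, 0, 0, 0.22, 0, -0.02, 0, 0, 0, 0, 0, 0, 0, 0]'; python3 steer.py '[0, 0, 0, 0.18, 0, 0.06, 0, 0, 0, 0, 0.18, 0, 0.06, 0, 0, 0, 0, 0.18, 0, 0.08, 0, 0, 0, 0, 0.18, 0, 0.08, 0, 0, 0, 0, 0.18, 0, 0.09, 0, 0, 0, 0, 0.18, 0, 0.09, 0, 0, 0, 0, 0.18, 0, 0.09, 0, 0, 0, 0, 0.16, 0, 0.1, 0, 0, 0, 0, 0, 0, 0, 0]';python3 strip.py
```

```text
t: 7.4
ee_pos: [509.9, -5.2, 212.0]
tool_rot: [-0.256, 0.693, 0.607, 0.293]
contact_force: [0.6, -1.8, -1.1]
width: 0.5
finger_force: 0.5
t: 8.3
ee_pos: [519.3, 67.3, 239.5]
tool_rot: [-0.257, 0.692, 0.607, 0.293]
contact_force: [-0.0, -0.5, 0.2]
width: 0.3
finger_force: 0.0
(array([307.4, 192.2]), array([304, 183,   8,  20,  77], dtype=int32)) (array([258.8, 199.1]), array([252, 197,  14,   5,  41], dtype=int32)) (array([506.52189348, -36.43151101, 148.70952832]), np.float64(1.4827721015275797))Traceback (most recent call last):
  File "strip.py", line 10, in <module>
    x,y=sp(a,bt),sp(b,bs);print(x,y,tri(a,x[0],b,y[0]))
        ~~^^^^^^
  File "strip.py", line 6, in sp
    l=cv2.connectedComponentsWithStats(m);i=1+np.argmax(l[2][1:,4]);return l[3][i].round(1),l[2][i]
                                              ~~~~~~~~~^^^^^^^^^^^^
    return _wrapfunc(a, 'argmax', axis=axis, out=out, **kwds)
    return bound(*args, **kwds)
ValueError: attempt to get argmax of an empty sequence
```

In the tool's units: 6 mm is 0.12, 5 mm is 0.1.

```bash
python3 steer.py '[0, 0, 0, 0.1, 0, 0.12, 0, 0, 0, 0, 0.1, 0, 0.12, 0, 0, 0, 0, 0.08, 0, 0.1, 0, 0, 0, 0, 0.08, 0, 0.1, 0, 0, 0, 0, 0, 0, 0, 0, 0, 0, 0, 0, 0, 0, 0]'; python3 steer.py '[0, 0, 0, -0.1, 0, -0.1, 0, 0, 0, 0, -0.4, 0, -0.4, 0, 0, 0, 0, -0.6, 0, -0.6, 0, 0, 0, 0, -0.7, 0, -0.7, 85, 0, 0, 0, -0.7, 0, -0.7, 85, 0, -0.035, 0, 0, 0, 0, 85, 0, -0.035, 0, 0, 0, 0, 85, 0, -0.035, 0, 0, 0, 0, 85, 0, -0.035, 0, 0, 0, 0, 85, 0, -0.035, 0, 0, 0, 0, 85, 0, -0.025, 0, 0, 0, 0, 85]'
python3 - <<'E'
from h import *
f=frame('top');g=frame('scene')
save(f,'a.png',(240,150,340,250),4);save(g,'b.png',(180,140,330,275),4)
a=cv2.imread('pics/a.png');b=cv2.imread('pics/b.png');b=cv2.resize(b,(400,360))
cv2.imwrite('pics/open.png',np.hstack([a,cv2.copyMakeBorder(b,0,40,0,0,0)]))
E
python3 g.py 451 -347.7 240 45
```

```text
t: 9.0
ee_pos: [523.1, 94.0, 236.5]
tool_rot: [-0.256, 0.693, 0.607, 0.293]
contact_force: [-0.4, -0.4, 0.5]
width: -0.0
finger_force: 0.0
t: 10.1
ee_pos: [500.2, -81.4, 235.3]
tool_rot: [0.003, 0.752, 0.659, -0.001]
contact_force: [-0.3, -1.0, -0.7]
width: 85.2
finger_force: 0.0
t 10.2 pos [500.2 -78.9 234.8] j [ 0.42  0.36 -0.49  1.89  0.21  0.94 -0.29] F [-0.3 -0.6  0.3]
shift now axes [-272.9  -14.5   -4.4]
rotvec [0.002 0.002 0.658] shift after rot [-224.9  155.3   -5.2]
```

View pics/open.png

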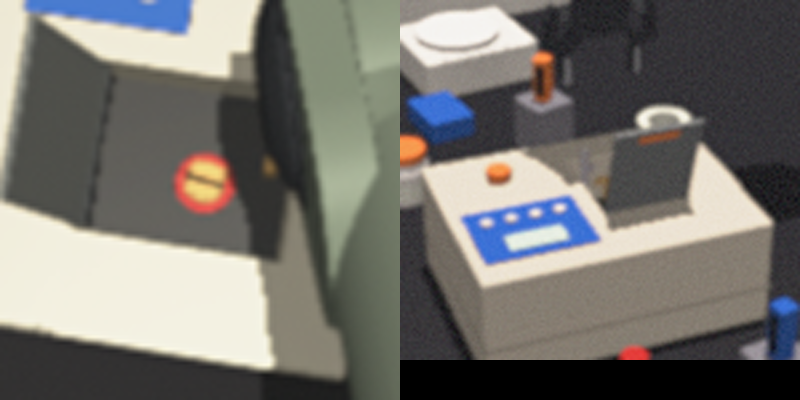

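The hatch stands open. The lock is at top px (291,195), its slot running slightly down to the right. In the scene the hatch is upright, with its strip at its top edge.

In the tool's units: -37.5 mm is -0.75, 25.9 mm is 0.518, 0.13 rad is 0.0325.

```bash
python3 steer.py '[0, 0, 0.033, 0, 0, 0, 85, 0, 0, 0.033, 0, 0, 0, 85, 0, 0, 0.033, 0, 0, 0, 85, 0, 0, 0.033, 0, 0, 0, 85, 0, 0, 0.0325, 0, 0, 0, 85, 0, 0, 0, -0.75, 0.518, 0, 85, 0, 0, 0, -0.75, 0.518, 0, 85, 0, 0, 0, -0.75, 0.518, 0, 85, 0, 0, 0, -0.75, 0.518, 0, 85, 0, 0, 0, -0.75, 0.518, 0, 85, 0, 0, 0, -0.75, 0.518, 0, 85, 0, 0, 0, 0, 0, 0, 85]'; python3 g.py 451 -347.7 110 45;  python3 - <<'E'
from h import *
f=frame('top');g=frame('scene');import pickle
pickle.dump((f,g),open('open.pkl','wb'))
h=cv2.cvtColor(f['color'],cv2.COLOR_RGB2HSV).astype(int)
m=(((h[...,0]<32)|(h[...,0]>172))&(h[...,1]>90)&(h[...,2]>90)).astype(np.uint8);M=np.zeros_like(m);M[180:212,278:304]=m[180:212,278:304]
ct=max(cv2.findContours(M,0,2)[0],key=cv2.contourArea);c,r=cv2.minEnclosingCircle(ct);mo=cv2.moments(ct);c2=(mo['m10']/mo['m00'],mo['m01']/mo['m00'])
print(c,r,c2,plane(f,*c2,100))
# slot: darkness-weighted line inside brass disc
y,x=np.mgrid[0:420,0:560];d=np.hypot(x-c2[0],y-c2[1])<4.8
V=f['color'].sum(2).astype(float);w=np.clip(np.percentile(V[d],60)-V,0,None)*d
w[w<0.3*w.max()]=0
P=np.c_[x[w>0],y[w>0]];W=w[w>0];cm=(P*W[:,None]).sum(0)/W.sum();u=np.linalg.eigh(((P-cm).T*W)@(P-cm))[1][:,1]
a=plane(f,*(cm-5*u),105);b=plane(f,*(cm+5*u),105);v=b-a
print('slot',cm,u,plane(f,*cm,105),'yaw',np.degrees(np.arctan2(v[1],v[0])))
save(f,'lk.png',(276,180,306,210),14)
E
```

```text
t: 11.4
ee_pos: [445.2, -357.2, 233.2]
tool_rot: [-0.0, 0.927, 0.376, -0.001]
contact_force: [-0.4, 1.1, -0.4]
width: 84.9
finger_force: 0.0
t 11.4 pos [ 445.2 -357.2  233.2] j [ 0.75  0.44 -0.24  1.73  0.12  0.98 -0.34] F [-0.4  1.1 -0.4]
shift now axes [ 10.9  -2.7 123.2]
rotvec [-0.001  0.001 -0.015] shift after rot [ 10.8  -2.6 123.2]
(290.67022705078125, 195.37234497070312) 7.841095924377441 (290.69818529130845, 195.3304680038204) [503.26961233   6.63474081 100.        ]
slot [290.67085472 195.21665782] [-0.96406622 -0.26566204] [503.03980084   6.69453107 105.        ] yaw 75.75601941487034
```

View pics/lk.png

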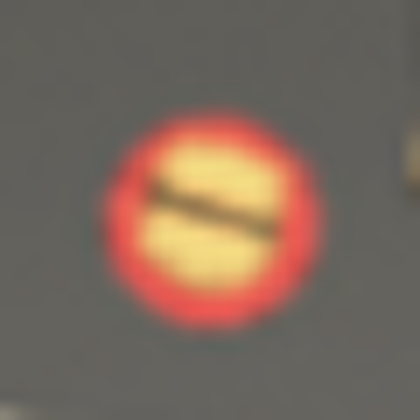

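Crop: the lock is centred near px (290.7,195.3), and its slot runs from (287.3,193.7) to (295.9,196.7), about 19° in the image.

In the tool's units: 40 mm is 0.8, 10.8 mm is 0.216, -0.015 rad is -0.0038.

```bash
python3 steer.py '[0, 0, -0.0038, 0.216, -0.052, 0, 85, 0, 0, 0, 0, 0, 0, 85, 0, 0, 0, 0, 0, 0.8, 85, 0, 0, 0, 0, 0, 0.8, 85, 0, 0, 0, 0, 0, 0.6, 85, 0, 0, 0, 0, 0, 0.26, 85, 0, 0, 0, 0, 0, 0, 85]'; python3 steer.py '[0, 0, 0, 0, 0, 0, 24, 0, 0, 0, 0, 0, 0, 20, 0, 0, 0, 0, 0, 0, 20, 0, 0, 0, 0, 0, 0, 20, 0, 0, 0, 0, 0, 0, 20, 0, 0, 0, 0, 0, 0, 20, 0, 0, 0, 0, 0, 0, 20, 0, 0, 0, 0, 0, 0, 20]' 25; python3 g.py 451 -347.7 110 45
```

```text
t: 12.2
ee_pos: [454.7, -339.5, 110.0]
tool_rot: [-0.001, 0.922, 0.388, -0.0]
contact_force: [0.4, -0.1, -0.0]
width: 85.0
finger_force: 0.0
t: 13.0
ee_pos: [455.1, -340.8, 111.6]
tool_rot: [0.0, 0.922, 0.387, 0.0]
contact_force: [-0.6, 1.2, 7.1]
width: 23.4
finger_force: 32.1
t 13.0 pos [ 455.1 -340.8  111.6] j [ 0.7   0.59 -0.23  1.84  0.19  0.72 -0.41] F [-0.6  1.2  7.1]
shift now axes [-7.8  1.9  1.6]
rotvec [ 0.001 -0.     0.009] shift after rot [-7.8  2.   1.6]
```

In the tool's units: -7.8 mm is -0.156, 1 mm is 0.02.

```bash
python3 steer.py '[0, 0, 0, 0, 0, 0, 50, 0, 0, 0, 0, 0, 0, 50, 0, 0, 0, 0, 0, 0, 50, 0, 0, 0, -0.156, 0.02, 0, 50, 0, 0, 0, 0, 0, 0, 50, 0, 0, 0, 0, 0, 0, 50]'; python3 g.py 451 -347.7 110 45; python3 steer.py '[0, 0, 0, 0, 0, 0, 20, 0, 0, 0, 0, 0, 0, 20, 0, 0, 0, 0, 0, 0, 20, 0, 0, 0, 0, 0, 0, 20, 0, 0, 0, 0, 0, 0, 20, 0, 0, 0, 0, 0, 0, 20, 0, 0, 0, 0, 0, 0, 20]' 40; python3 g.py 451 -347.7 110 45
```

```text
t: 13.6
ee_pos: [449.8, -347.1, 110.9]
tool_rot: [-0.0, 0.922, 0.387, -0.0]
contact_force: [0.1, 0.3, -0.4]
width: 50.1
finger_force: 0.0
t 13.6 pos [ 449.8 -347.1  110.9] j [ 0.71  0.6  -0.23  1.84  0.19  0.72 -0.39] F [ 0.1  0.3 -0.4]
shift now axes [0.5 1.3 0.9]
rotvec [-0.     0.     0.009] shift after rot [0.5 1.3 0.9]
t: 14.3
ee_pos: [450.2, -346.8, 111.0]
tool_rot: [0.0, 0.922, 0.387, 0.0]
contact_force: [0.0, 0.4, 1.6]
width: 23.8
finger_force: 41.0
t 14.3 pos [ 450.2 -346.8  111. ] j [ 0.71  0.59 -0.23  1.84  0.19  0.72 -0.39] F [0.  0.4 1.6]
shift now axes [-0.1  1.2  1. ]
rotvec [ 0.    -0.     0.009] shift after rot [-0.1  1.2  1. ]
```

In the tool's units: -35 mm is -0.7, -30 mm is -0.6.

```bash
python3 steer.py '[0, 0, 0, 0, 0, -0.2, 20, 0, 0, 0, 0, 0, -0.4, 20, 0, 0, 0, 0, 0, -0.6, 20, 0, 0, 0, 0, 0, -0.7, 20, 0, 0, 0, 0, 0, -0.7, 20, 0, 0, 0, 0, 0, -0.7, 20, 0, 0, 0, 0, 0, 0, 20, 0, 0, 0, 0, 0, 0, 20]'
python3 - <<'E'
from h import *
g=frame('scene');s=arm.sense();p=s['ee_pos'];print(p,s['width'],s['finger_force'])
u,v=proj(g,p-[0,0,70]);print(u,v,proj(g,p-[0,0,101]))
u,v=int(u),int(v);save(g,'blade.png',(u-24,v-32,u+24,v+24),10)
f=frame('top');import pickle;pickle.dump(g,open('bl.pkl','wb'))
E
```

```text
t: 15.1
ee_pos: [450.0, -346.8, 276.8]
tool_rot: [0.001, 0.922, 0.387, 0.0]
contact_force: [0.0, 0.2, -1.4]
width: 23.5
finger_force: 40.9
[ 449.65356768 -346.66518938  275.86544045] 23.5602093651456 40.89840352535248
232.7684896058903 148.60272602273375 [232.99189635 155.87700676]
```

View pics/blade.png

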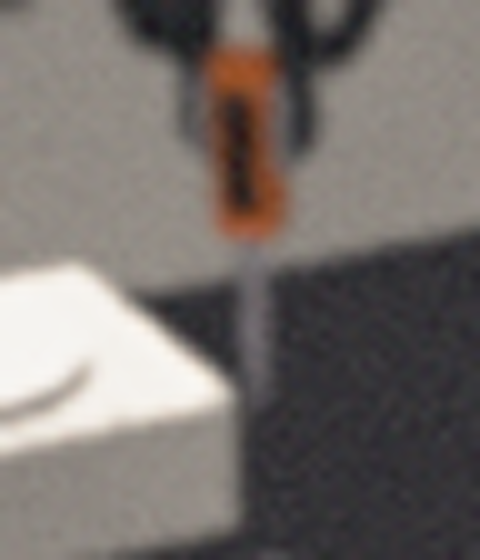

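The blade hangs below the handle, its tip at about scene px (233.8,156.5), matching the prediction. It looks narrower than the shaft, so I'll turn it and measure its width again.

The manual's scale: shifts go in shares of 50 mm and turns go in shares of 4 rad. Converting my numbers, 0.14 rad is 0.035.

```bash
python3 steer.py '[0, 0, 0.035, 0, 0, 0, 20, 0, 0, 0.035, 0, 0, 0, 20, 0, 0, 0.035, 0, 0, 0, 20, 0, 0, 0.035, 0, 0, 0, 20, 0, 0, 0.035, 0, 0, 0, 20, 0, 0, 0.035, 0, 0, 0, 20, 0, 0, 0.035, 0, 0, 0, 20, 0, 0, 0.035, 0, 0, 0, 20, 0, 0, 0.03, 0, 0, 0, 20, 0, 0, 0, 0, 0, 0, 20]'
python3 - <<'E'
from h import *
import pickle
a=pickle.load(open('bl.pkl','rb'));b=frame('scene');s=arm.sense();print(s['ee_pos'],s['joints'].round(2))
u,v=232.8,148.6
for g in(a,b): save(g,'x.png',(216,130,252,166),10); print(g['color'].sum(2)[144:160:1,226:243])
x=[]
for g in(a,b): save(g,'x.png',(216,130,252,166),10); x.append(cv2.imread('pics/x.png'))
cv2.imwrite('pics/bl2.png',np.hstack(x))
E
```

```text
t: 16.2
ee_pos: [449.7, -346.4, 275.0]
tool_rot: [-0.0, 0.975, -0.222, -0.001]
contact_force: [-0.7, 0.5, -1.4]
width: 23.9
finger_force: 40.8
[ 449.86024889 -346.46270878  275.14329581] [ 0.55  0.39 -0.    1.7   0.    1.06 -1.46]
[[319 297 286 259 227 248 300 319 277 186 166 155 161 158 152 129 159]
 [214 194 187 171 160 200 282 309 271 197 152 152 146 143 166 164 163]
 [158 156 154 143 154 198 278 310 288 207 149 148 157 139 143 160 164]
 [152 142 149 164 150 216 285 320 262 195 144 146 169 158 164 147 157]
 [144 154 131 156 150 208 300 326 278 212 157 138 154 161 169 161 159]
 [229 151 138 163 148 212 295 331 259 199 137 178 159 161 136 160 167]
 [388 261 171 142 156 206 276 318 287 205 151 148 144 147 168 147 157]
 [578 420 281 185 154 172 266 300 269 202 181 163 155 136 142 160 164]
 [706 630 471 329 188 178 258 308 271 191 152 164 157 155 160 155 147]
 [731 720 660 513 318 231 237 279 268 205 159 160 154 153 162 149 155]
 [730 735 717 639 485 302 233 275 243 190 156 154 152 151 154 155 156]
 [726 721 703 656 557 378 252 249 233 201 158 155 162 154 151 150 153]
 [695 668 621 568
[... 704 characters left out ...]
171 136 142 202 284 323 272 198 162 163 151 163 163 142 161]
 [572 426 285 188 143 204 287 319 272 194 148 159 167 161 155 153 151]
 [710 630 477 315 189 199 288 316 271 205 162 143 162 158 143 164 167]
 [728 719 661 499 333 226 281 325 281 193 158 158 153 146 152 154 162]
 [729 735 715 648 488 324 296 325 311 227 164 148 158 160 144 144 143]
 [725 723 707 672 546 383 321 322 306 230 187 148 159 160 144 149 155]
 [691 668 625 565 488 371 297 294 292 230 180 162 143 150 153 157 162]
 [563 520 489 455 417 328 247 235 226 186 155 161 165 165 143 145 168]
 [445 426 422 434 389 307 218 174 160 158 155 163 157 171 159 161 140]
 [410 421 422 414 409 330 218 167 163 148 162 150 166 152 150 161 156]]
```

View pics/bl2.png

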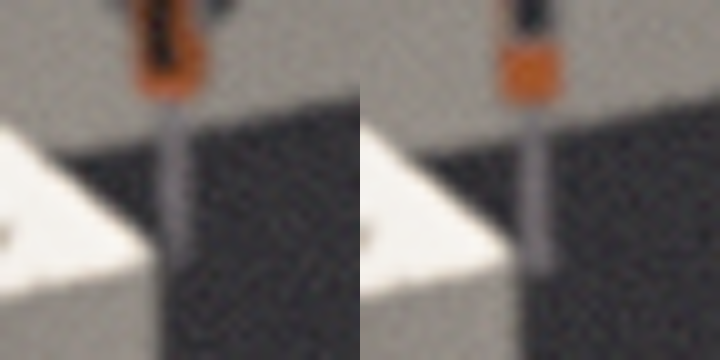

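The blade is wider when tool x lies across the view (tip at px (233.5,156)), so blade x lies along tool x. The needed tool yaw is about 73°.

In the tool's units: -0.144 rad is -0.036.

```bash
python3 steer.py '[0, 0, -0.036, 0, 0, 0, 20, 0, 0, -0.036, 0, 0, 0, 20, 0, 0, -0.036, 0, 0, 0, 20, 0, 0, -0.036, 0, 0, 0, 20, 0, 0, -0.036, 0, 0, 0, 20, 0, 0, -0.036, 0, 0, 0, 20, 0, 0, -0.036, 0, 0, 0, 20, 0, 0, -0.036, 0, 0, 0, 20, 0, 0, -0.036, 0, 0, 0, 20, 0, 0, -0.036, 0, 0, 0, 20, 0, 0, -0.036, 0, 0, 0, 20, 0, 0, -0.036, 0, 0, 0, 20]'; python3 steer.py '[0, 0, 0, 0, 0, 0, 20]'; python3 g.py 503.1 6.7 276 73
```

```text
t: 17.45
ee_pos: [449.8, -346.8, 275.6]
tool_rot: [-0.0, 0.798, 0.602, -0.0]
contact_force: [-0.3, -0.6, -1.2]
width: 23.7
finger_force: 40.8
t: 17.55
ee_pos: [449.8, -346.8, 275.5]
tool_rot: [-0.0, 0.799, 0.601, 0.0]
contact_force: [-0.7, 1.2, -1.9]
width: 23.7
finger_force: 40.8
t 17.6 pos [ 449.8 -346.8  275.5] j [ 0.82  0.4  -0.37  1.69  0.16  1.08  0.12] F [-0.7  1.2 -1.9]
shift now axes [ 3.544e+02 -4.710e+01 -2.000e-01]
rotvec [-0.001 -0.001  0.015] shift after rot [353.7 -52.3  -0.5]
```

In the tool's units: 44.3 mm is 0.886, -5.9 mm is -0.118, 0.015 rad is 0.0038.

```bash
python3 steer.py '[0, 0, 0, 0.886, -0.118, 0, 20, 0, 0, 0, 0.886, -0.118, 0, 20, 0, 0, 0, 0.886, -0.118, 0, 20, 0, 0, 0, 0.886, -0.118, 0, 20, 0, 0, 0, 0.886, -0.118, 0, 20, 0, 0, 0, 0.886, -0.118, 0, 20, 0, 0, 0, 0.886, -0.118, 0, 20, 0, 0, 0.0038, 0.886, -0.118, 0, 20, 0, 0, 0, 0, 0, 0, 20, 0, 0, 0, 0, 0, 0, 20, 0, 0, 0, 0, 0, 0, 20]'; python3 g.py 503.1 6.7 212 73
```

```text
t: 18.65
ee_pos: [505.3, 5.6, 275.8]
tool_rot: [-0.0, 0.806, 0.591, -0.0]
contact_force: [-0.0, 0.2, -1.8]
width: 23.6
finger_force: 40.8
t 18.6 pos [505.3   5.6 275.8] j [ 0.28  0.32 -0.52  1.84  0.18  1.04 -0.61] F [-0.   0.2 -1.8]
shift now axes [ 0.4 -2.5 63.8]
rotvec [-0.     0.    -0.008] shift after rot [ 0.4 -2.5 63.8]
```

In the tool's units: 25 mm is 0.5, -2.5 mm is -0.05.

```bash
python3 steer.py '[0, 0, 0, 0.008, -0.05, 0, 20, 0, 0, 0, 0, 0, 0, 20, 0, 0, 0, 0, 0, 0.5, 20, 0, 0, 0, 0, 0, 0.5, 20, 0, 0, 0, 0, 0, 0.24, 20, 0, 0, 0, 0, 0, 0, 20, 0, 0, 0, 0, 0, 0, 20]'; python3 g.py 503.1 6.7 212 73
python3 - <<'E'
from h import *
g=frame('scene');f=frame('top');p=arm.sense()['ee_pos']
print(proj(g,[503.1,6.7,105]),proj(g,p-[0,0,101]),proj(f,[503.1,6.7,105]))
u,v=proj(g,[503.1,6.7,105]).astype(int);save(g,'a.png',(u-20,v-25,u+20,v+15),10)
save(f,'b.png',(270,175,310,215),10)
cv2.imwrite('pics/over.png',np.hstack([cv2.imread('pics/a.png'),cv2.imread('pics/b.png')]))
E
```

```text
t: 19.35
ee_pos: [503.6, 7.5, 214.7]
tool_rot: [0.0, 0.806, 0.592, 0.0]
contact_force: [0.9, -1.0, -0.0]
width: 23.6
finger_force: 40.8
t 19.4 pos [503.6   7.5 214.7] j [ 0.26  0.39 -0.5   1.91  0.23  0.9  -0.66] F [ 0.9 -1.  -0. ]
shift now axes [-0.9 -0.2  2.7]
rotvec [ 0.    -0.    -0.007] shift after rot [-0.9 -0.2  2.7]
[265.59246364 215.3881498 ] [265.56494397 213.29113605] [290.66934106 195.19457722]
```

View pics/over.png

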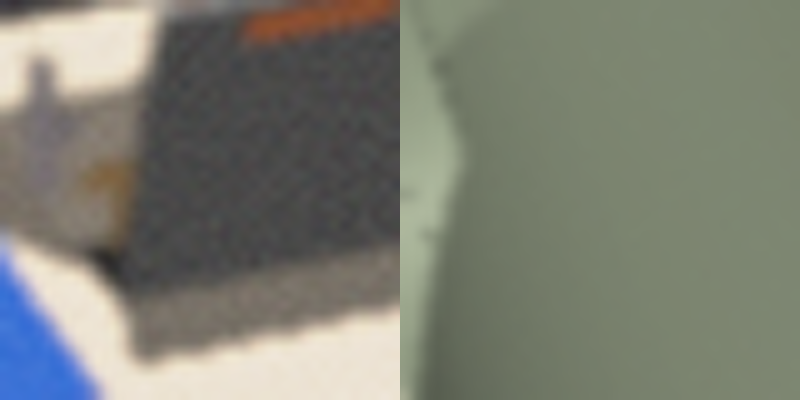

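The hatch hides the lock in the scene view (lock predicted at px (265.6,215.4)) and the arm hides it in the top view, so I'll insert by feel.

In the tool's units: 3 mm is 0.06, 1 mm is 0.02.

```bash
python3 steer.py '[0, 0, 0, -0.018, -0.004, 0.06, 20, 0, 0, 0, 0, 0, 0.06, 20, 0, 0, 0, 0, 0, 0.02, 20, 0, 0, 0, 0, 0, 0, 20]'; python3 steer.py '[0, 0, 0, 0, 0, 0.02, 20, 0, 0, 0, 0, 0, 0.02, 20, 0, 0, 0, 0, 0, 0, 20]';python3 steer.py '[0, 0, 0, 0, 0, 0.02, 20, 0, 0, 0, 0, 0, 0.02, 20, 0, 0, 0, 0, 0, 0, 20]'
```

```text
t: 19.85
ee_pos: [502.7, 6.7, 206.9]
tool_rot: [-0.0, 0.806, 0.592, -0.0]
contact_force: [-0.9, -0.2, -1.4]
width: 23.2
finger_force: 40.8
t: 20.15
ee_pos: [503.1, 6.9, 205.7]
tool_rot: [0.0, 0.806, 0.592, 0.0]
contact_force: [-3.4, 0.3, 12.6]
width: 23.4
finger_force: 42.6
t: 20.45
ee_pos: [503.7, 7.2, 205.0]
tool_rot: [0.001, 0.806, 0.592, 0.001]
contact_force: [-7.1, 0.2, 38.3]
width: 23.8
finger_force: 46.0
```

In the tool's units: -2.5 mm is -0.05.

```bash
python3 steer.py '[0, 0, 0, 0, 0, -0.05, 20, 0, 0, 0, 0, 0, 0, 20]'; python3 steer.py '[0, 0, 0, 0, -0.014, 0, 20, 0, 0, 0, 0, 0, 0, 20]'; python3 steer.py '[0, 0, 0, 0, -0.014, 0, 20, 0, 0, 0, 0, 0, 0, 20]'
```

```text
t: 20.65
ee_pos: [503.0, 6.8, 205.9]
tool_rot: [0.0, 0.806, 0.592, 0.0]
contact_force: [0.8, 0.6, 1.5]
width: 23.6
finger_force: 41.2
t: 20.85
ee_pos: [502.7, 6.9, 205.7]
tool_rot: [0.0, 0.806, 0.592, 0.001]
contact_force: [1.8, 0.3, 6.1]
width: 23.7
finger_force: 41.6
t: 21.05
ee_pos: [502.1, 7.1, 205.7]
tool_rot: [0.0, 0.806, 0.592, 0.001]
contact_force: [3.5, -0.6, 6.3]
width: 23.5
finger_force: 41.6
```

In the tool's units: 1 mm is 0.02.

```bash
python3 steer.py '[0, 0, 0, 0, 0, 0.02, 20, 0, 0, 0, 0, 0, 0, 20]'; python3 steer.py '[0, 0, 0, 0, -0.014, 0, 20, 0, 0, 0, 0, 0, 0, 20]'; python3 steer.py '[0, 0, 0, 0, -0.014, 0, 20, 0, 0, 0, 0, 0, 0, 20]'
```

```text
t: 21.25
ee_pos: [502.3, 7.2, 205.4]
tool_rot: [0.001, 0.806, 0.592, 0.001]
contact_force: [0.9, -1.4, 20.0]
width: 23.6
finger_force: 43.4
t: 21.45
ee_pos: [501.9, 7.3, 205.4]
tool_rot: [0.001, 0.806, 0.592, 0.001]
contact_force: [1.3, -1.7, 16.9]
width: 23.5
finger_force: 43.1
t: 21.65
ee_pos: [501.5, 7.4, 205.4]
tool_rot: [0.001, 0.806, 0.592, 0.001]
contact_force: [2.7, -2.1, 14.5]
width: 23.6
finger_force: 43.0
```

In the tool's units: -0.7 mm is -0.014.

```bash
python3 steer.py '[0, 0, 0, 0, -0.014, 0, 20, 0, 0, 0, 0, -0.014, 0, 20, 0, 0, 0, 0, 0, 0, 20]'; python3 steer.py '[0, 0, 0, 0, 0, -0.016, 20, 0, 0, 0, 0, 0.04, 0, 20, 0, 0, 0, 0, 0.05, 0, 20, 0, 0, 0, 0, 0, 0, 20]'; python3 steer.py '[0, 0, 0, 0, 0.014, 0, 20, 0, 0, 0, 0, 0, 0, 20]'; python3 steer.py '[0, 0, 0, 0, 0.014, 0, 20, 0, 0, 0, 0, 0, 0, 20]'
```

```text
t: 21.95
ee_pos: [500.3, 7.8, 205.4]
tool_rot: [0.001, 0.806, 0.592, 0.001]
contact_force: [5.6, -1.9, 12.2]
width: 23.6
finger_force: 42.6
t: 22.35
ee_pos: [502.9, 6.9, 205.5]
tool_rot: [-0.0, 0.806, 0.592, -0.0]
contact_force: [-3.8, 0.7, 14.7]
width: 23.7
finger_force: 42.8
t: 22.55
ee_pos: [503.2, 6.8, 205.5]
tool_rot: [-0.0, 0.806, 0.592, -0.0]
contact_force: [-6.3, 1.3, 15.8]
width: 23.7
finger_force: 43.1
t: 22.75
ee_pos: [503.5, 6.7, 205.4]
tool_rot: [-0.001, 0.806, 0.592, -0.001]
contact_force: [-8.7, 1.8, 17.9]
width: 23.5
finger_force: 43.5
```

In the tool's units: -1.2 mm is -0.024, 0.7 mm is 0.014.

```bash
python3 steer.py '[0, 0, 0, 0, 0.006, -0.024, 20, 0, 0, 0, 0, 0.014, 0, 20, 0, 0, 0, 0, 0, 0.012, 20, 0, 0, 0, 0, 0, 0, 20]'; python3 steer.py '[0, 0, 0, 0, 0.014, 0, 20, 0, 0, 0, 0, 0, 0, 20]'; python3 steer.py '[0, 0, 0, 0, 0.014, 0, 20, 0, 0, 0, 0, 0, 0, 20]';python3 steer.py '[0, 0, 0, 0, 0.014, 0, 20, 0, 0, 0, 0, 0, 0, 20]'
```

```text
t: 23.15
ee_pos: [505.2, 5.8, 205.6]
tool_rot: [-0.0, 0.806, 0.592, -0.0]
contact_force: [0.3, 0.7, -1.0]
width: 23.9
finger_force: 40.8
t: 23.35
ee_pos: [506.0, 5.7, 205.8]
tool_rot: [-0.0, 0.806, 0.592, -0.0]
contact_force: [-0.2, 0.2, -0.8]
width: 23.4
finger_force: 40.8
t: 23.55
ee_pos: [506.7, 5.5, 205.9]
tool_rot: [-0.0, 0.806, 0.592, 0.0]
contact_force: [-0.3, 0.3, -1.2]
width: 23.6
finger_force: 40.8
t: 23.75
ee_pos: [507.4, 5.3, 205.9]
tool_rot: [0.0, 0.806, 0.592, 0.0]
contact_force: [-0.1, 0.2, -1.0]
width: 23.6
finger_force: 40.8
```

In the tool's units: 0.7 mm is 0.014.

```bash
python3 steer.py '[0, 0, 0, 0, 0, 0.014, 20, 0, 0, 0, 0, 0, 0, 20]'; python3 steer.py '[0, 0, 0, 0, 0, 0.014, 20, 0, 0, 0, 0, 0, 0, 20]'; python3 g.py 503.1 6.7 200 73
```

```text
t: 23.95
ee_pos: [507.5, 5.4, 205.4]
tool_rot: [0.0, 0.806, 0.592, 0.0]
contact_force: [-1.1, 0.1, 6.0]
width: 23.6
finger_force: 41.7
t: 24.15
ee_pos: [507.7, 5.4, 205.2]
tool_rot: [0.0, 0.806, 0.592, 0.0]
contact_force: [-2.9, 0.7, 12.7]
width: 23.8
finger_force: 42.6
t 24.1 pos [507.7   5.4 205.2] j [ 0.26  0.4  -0.5   1.91  0.25  0.88 -0.67] F [-2.9  0.7 12.7]
shift now axes [-0.1 -4.8  5.2]
rotvec [ 0.001 -0.    -0.006] shift after rot [-0.1 -4.8  5.2]
```

In the tool's units: -0.5 mm is -0.01, -0.4 mm is -0.008.

```bash
python3 steer.py '[0, 0, 0, 0, -0.008, -0.01, 20, 0, 0, 0, 0, -0.008, 0, 20, 0, 0, 0, 0, 0, 0, 20]'; for i in 1; do python3 steer.py '[0, 0, 0, 0, -0.008, 0, 20, 0, 0, 0, 0, -0.008, 0, 20, 0, 0, 0, 0, 0, 0, 20]'; python3 steer.py '[0, 0, 0, 0, -0.008, 0, 20, 0, 0, 0, 0, -0.008, 0, 20, 0, 0, 0, 0, 0, 0, 20]'; python3 steer.py '[0, 0, 0, 0, -0.008, 0, 20, 0, 0, 0, 0, -0.008, 0, 20, 0, 0, 0, 0, 0, 0, 20]'; done | grep -E 'ee_pos|contact'
```

```text
t: 24.45
ee_pos: [507.1, 5.5, 205.4]
tool_rot: [0.0, 0.806, 0.592, 0.0]
contact_force: [1.7, -1.9, 5.2]
width: 23.7
finger_force: 41.7
ee_pos: [505.4, 5.8, 204.7]
contact_force: [-0.4, -0.2, -0.6]
ee_pos: [504.9, 6.0, 204.9]
contact_force: [-0.2, 0.3, -1.3]
ee_pos: [504.5, 6.2, 205.1]
contact_force: [1.9, -0.1, -1.6]
```

In the tool's units: 1 mm is 0.02, 0.5 mm is 0.01.

```bash
python3 steer.py '[0, 0, 0, 0, 0.01, 0, 20, 0, 0, 0, 0, 0, 0.02, 20, 0, 0, 0, 0, 0, 0.02, 20, 0, 0, 0, 0, 0, 0, 20]'; python3 steer.py '[0, 0, 0, 0, 0, 0.02, 20, 0, 0, 0, 0, 0, 0.02, 20, 0, 0, 0, 0, 0, 0, 20]'
```

```text
t: 25.75
ee_pos: [504.8, 6.1, 202.9]
tool_rot: [-0.0, 0.806, 0.592, 0.0]
contact_force: [0.8, -0.6, -2.1]
width: 23.9
finger_force: 40.8
t: 26.05
ee_pos: [504.7, 6.1, 200.9]
tool_rot: [-0.0, 0.806, 0.592, -0.0]
contact_force: [2.0, 0.2, -2.3]
width: 23.8
finger_force: 40.8
```

Blade is seated. Now turn clockwise (+ about tool z) in stages.

In the tool's units: 0.4 mm is 0.008, 0.1 rad is 0.025.

```bash
python3 steer.py '[0, 0, 0, 0, 0, 0.008, 20, 0, 0, 0.025, 0, 0, 0, 20, 0, 0, 0.025, 0, 0, 0, 20, 0, 0, 0.025, 0, 0, 0, 20, 0, 0, 0.025, 0, 0, 0, 20, 0, 0, 0, 0, 0, 0, 20]' 60
python3 - <<'E'
from h import *
s=arm.sense();r=q(s['tool_rot']);x=r.apply([1,0,0]);print('yaw',np.degrees(np.arctan2(x[1],x[0])).round(2),'F tool',r.inv().apply(s['contact_force']).round(1),'M',r.inv().apply(s['moment']).round(3),s['joints'].round(2))
E
```

```text
t: 26.65
ee_pos: [504.9, 5.9, 200.6]
tool_rot: [0.0, 0.908, 0.42, 0.0]
contact_force: [2.4, -3.0, -2.3]
width: 23.7
finger_force: 60.7
yaw 49.61 F tool [-0.8  3.8  2.3] M [-1.246  0.029  0.009] [ 0.18  0.39 -0.4   1.93  0.2   0.86 -1.03]
```

```bash
cat > st.py <<'E'
from h import *
s=arm.sense();r=q(s['tool_rot']);x=r.apply([1,0,0]);print('yaw',np.degrees(np.arctan2(x[1],x[0])).round(2),'F tool',r.inv().apply(s['contact_force']).round(1),'Mz',r.inv().apply(s['moment']).round(3)[2])
E
python3 steer.py '[0, 0, 0, 0, 0.012, 0, 20, 0, 0, 0.025, 0, 0, 0, 20, 0, 0, 0.025, 0, 0, 0, 20, 0, 0, 0.025, 0, 0, 0, 20, 0, 0, 0, 0, 0, 0, 20]'; python3 st.py;  python3 steer.py '[0, 0, 0.025, 0, 0, 0, 20, 0, 0, 0.025, 0, 0, 0, 20, 0, 0, 0.025, 0, 0, 0, 20, 0, 0, 0, 0, 0, 0, 20]'; python3 st.py
```

```text
t: 27.15
ee_pos: [505.0, 5.8, 200.6]
tool_rot: [-0.0, 0.96, 0.28, -0.0]
contact_force: [0.5, -0.5, 0.0]
width: 23.2
finger_force: 60.9
yaw 32.57 F tool [ 0.2  0.7 -0. ] Mz -0.009
t: 27.55
ee_pos: [504.9, 5.9, 200.5]
tool_rot: [-0.0, 0.991, 0.135, -0.0]
contact_force: [-0.6, 0.5, 0.2]
width: 23.4
finger_force: 61.0
yaw 15.5 F tool [-0.4 -0.6 -0.2] Mz -0.011
```

In the tool's units: 0.07 rad is 0.0175.

```bash
for i in 1; do python3 steer.py '[0, 0, 0.0175, 0, 0, 0, 20, 0, 0, 0.0175, 0, 0, 0, 20, 0, 0, 0, 0, 0, 0, 20]'>/dev/null; python3 st.py;  python3 steer.py '[0, 0, 0.0125, 0, 0, 0, 20, 0, 0, 0, 0, 0, 0, 20]'>/dev/null; python3 st.py;python3 steer.py '[0, 0, 0.0125, 0, 0, 0, 20, 0, 0, 0, 0, 0, 0, 20]'>/dev/null; python3 st.py; done
```

```text
yaw 7.58 F tool [-1.2 -1.5 -0.5] Mz -0.089
yaw 4.72 F tool [-1.8 -2.3 -0.7] Mz -0.086
yaw 1.81 F tool [-1.8 -2.2 -1.3] Mz -0.056
```

In the tool's units: 0.05 rad is 0.0125.

```bash
for i in 1; do python3 steer.py '[0, 0, 0.0125, 0, 0, 0, 20, 0, 0, 0, 0, 0, 0, 20]'>/dev/null; python3 st.py;python3 steer.py '[0, 0, 0.0125, 0, 0, 0, 20, 0, 0, 0, 0, 0, 0, 20]'>/dev/null; python3 st.py;python3 steer.py '[0, 0, 0.0125, 0, 0, 0, 20, 0, 0, 0, 0, 0, 0, 20]'>/dev/null; python3 st.py; done
```

```text
yaw -1.09 F tool [-2.4 -2.7 -0.2] Mz -0.051
yaw -3.98 F tool [-2.1 -2.5  0.1] Mz -0.111
yaw -6.85 F tool [-2.6 -1.7 -0.1] Mz -0.101
```

In the tool's units: 0.05 rad is 0.0125.

```bash
for i in 1; do python3 steer.py '[0, 0, 0.0125, 0, 0, 0, 20, 0, 0, 0, 0, 0, 0, 20]'>/dev/null; python3 st.py;python3 steer.py '[0, 0, 0.0125, 0, 0, 0, 20, 0, 0, 0, 0, 0, 0, 20]'>/dev/null; python3 st.py;python3 steer.py '[0, 0, 0.0125, 0, 0, 0, 20, 0, 0, 0, 0, 0, 0, 20]'; python3 st.py; done
```

```text
yaw -9.71 F tool [-4.1 -4.2 -0.4] Mz -0.115
yaw -12.58 F tool [-2.6 -2.5 -1.1] Mz -0.209
t: 29.45
ee_pos: [505.1, 5.9, 200.5]
tool_rot: [-0.0, 0.991, -0.134, -0.0]
contact_force: [-1.6, 3.8, -0.2]
width: 23.3
finger_force: 61.0
yaw -15.45 F tool [-2.5 -3.2  0.2] Mz -0.32
```

In the tool's units: -0.12 rad is -0.03.

```bash
python3 steer.py '[0, 0, -0.03, 0, 0, 0, 20, 0, 0, -0.03, 0, 0, 0, 20, 0, 0, 0, 0, 0, 0, 20, 0, 0, 0, 0, 0, 0, 20]'; python3 st.py; python3 steer.py '[0, 0, 0, 0, 0, -0.08, 20, 0, 0, 0, 0, 0, -0.2, 20, 0, 0, 0, 0, 0, -0.5, 20, 0, 0, 0, 0, 0, -0.7, 20, 0, 0, 0, 0, 0, 0, 20, 0, 0, 0, 0, 0, 0, 20]'; python3 g.py 450.2 -346.8 276 45.5
```

```text
t: 29.85
ee_pos: [505.3, 5.6, 200.6]
tool_rot: [-0.0, 1.0, -0.017, 0.0]
contact_force: [-2.1, 3.8, -0.9]
width: 23.6
finger_force: 60.7
yaw -1.96 F tool [-2.3 -3.7  0.9] Mz -0.026
t: 30.45
ee_pos: [505.6, 5.4, 275.6]
tool_rot: [0.0, 1.0, -0.017, 0.001]
contact_force: [-1.0, -1.2, -1.4]
width: 23.4
finger_force: 61.0
t 30.4 pos [505.6   5.4 275.6] j [ 0.03  0.29 -0.2   1.85  0.07  1.01 -1.8 ] F [-1.  -1.2 -1.4]
shift now axes [-43.7 353.8  -0.4]
rotvec [ 0.001 -0.002 -0.827] shift after rot [-290.1  207.3   -0.4]
```

Back over the stand, then check the lock before lowering.

In the tool's units: 44.2 mm is 0.884, -5.5 mm is -0.11.

```bash
python3 steer.py '[0, 0, 0, -0.11, 0.884, 0, 20, 0, 0, 0, -0.11, 0.884, 0, 20, 0, 0, 0, -0.11, 0.884, 0, 20, 0, 0, 0, -0.11, 0.884, 0, 20, 0, 0, 0, -0.11, 0.884, 0, 20, 0, 0, 0, -0.11, 0.884, 0, 20, 0, 0, 0, -0.11, 0.884, 0, 20, 0, 0, 0, -0.11, 0.884, 0, 20, 0, 0, 0, 0, 0, 0, 20]' >/dev/null; python3 steer.py '[0, 0, -0.0345, 0, 0, 0, 20, 0, 0, -0.0345, 0, 0, 0, 20, 0, 0, -0.0345, 0, 0, 0, 20, 0, 0, -0.0345, 0, 0, 0, 20, 0, 0, -0.0345, 0, 0, 0, 20, 0, 0, -0.0345, 0, 0, 0, 20, 0, 0, 0, 0, 0, 0, 20, 0, 0, 0, 0, 0, 0, 20]'; python3 g.py 450.2 -346.8 125 45.5
python3 - <<'E'
from h import *
f=frame('top');g=frame('scene');p=arm.sense()['ee_pos'];print(proj(g,p-[0,0,101]))
save(f,'a.png',(270,175,310,215),10);save(g,'b.png',(213,126,253,166),10)
cv2.imwrite('pics/done1.png',np.hstack([cv2.imread('pics/a.png'),cv2.imread('pics/b.png')]))
E
```

```text
t: 32.15
ee_pos: [449.5, -346.4, 274.0]
tool_rot: [-0.0, 0.923, 0.385, -0.0]
contact_force: [-0.4, -0.3, -1.0]
width: 23.1
finger_force: 60.9
t 32.1 pos [ 449.5 -346.4  274. ] j [ 0.7   0.39 -0.21  1.7   0.09  1.06 -0.31] F [-0.4 -0.3 -1. ]
shift now axes [  0.2   0.9 149. ]
rotvec [-0.001  0.    -0.003] shift after rot [  0.2   0.8 149. ]
[233.03927482 156.28434268]
```

View pics/done1.png

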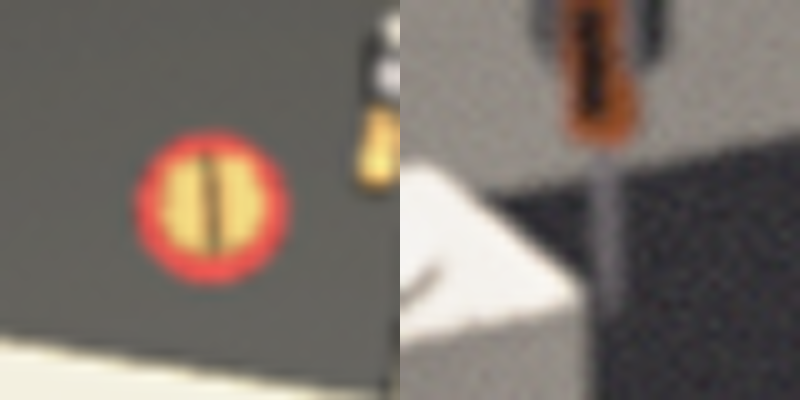

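Slot now runs from (290.6,190.5) to (291.4,200.5), about 1.3 rad, so the lock is at its stop. The driver still hangs straight in the grip, blade tip at scene px (233.8,157).

In the tool's units: 40 mm is 0.8, 30 mm is 0.6.

```bash
python3 steer.py '[0, 0, 0, 0, 0.016, 0, 20, 0, 0, 0, 0, 0, 0.8, 20, 0, 0, 0, 0, 0, 0.8, 20, 0, 0, 0, 0, 0, 0.6, 20, 0, 0, 0, 0, 0, 0.4, 20, 0, 0, 0, 0, 0, 0.3, 20, 0, 0, 0, 0, 0, 0.2, 20, 0, 0, 0, 0, 0, 0, 20, 0, 0, 0, 0, 0, 0, 20]'; python3 steer.py '[0, 0, 0, 0, 0, 0.06, 20, 0, 0, 0, 0, 0, 0.04, 20, 0, 0, 0, 0, 0, 0, 20, 0, 0, 0, 0, 0, 0, 20]'
```

```text
t: 33.15
ee_pos: [450.7, -347.0, 120.1]
tool_rot: [0.0, 0.922, 0.387, 0.0]
contact_force: [-0.4, 0.5, -0.3]
width: 23.5
finger_force: 61.0
t: 33.55
ee_pos: [450.4, -346.9, 114.7]
tool_rot: [0.0, 0.922, 0.387, 0.0]
contact_force: [-0.0, -0.9, -1.0]
width: 23.5
finger_force: 61.0
```

In the tool's units: 1.5 mm is 0.03, 1 mm is 0.02.

```bash
python3 steer.py '[0, 0, 0, 0, 0, 0.03, 20, 0, 0, 0, 0, 0, 0.02, 20, 0, 0, 0, 0, 0, 0.01, 20, 0, 0, 0, 0, 0, 0, 20]'; python3 st.py
```

```text
t: 33.95
ee_pos: [450.3, -346.8, 111.5]
tool_rot: [-0.0, 0.922, 0.387, -0.0]
contact_force: [0.6, -0.1, -1.0]
width: 23.6
finger_force: 61.0
yaw 45.59 F tool [0.3 0.5 1. ] Mz 0.009
```

In the tool's units: 0.5 mm is 0.01.

```bash
python3 steer.py '[0, 0, 0, 0, 0, 0.01, 20, 0, 0, 0, 0, 0, 0.01, 20, 0, 0, 0, 0, 0, 0, 20]'; python3 steer.py '[0, 0, 0, 0, 0, 0, 30, 0, 0, 0, 0, 0, 0, 45, 0, 0, 0, 0, 0, 0, 60, 0, 0, 0, 0, 0, 0, 60, 0, 0, 0, 0, 0, 0, 60, 0, 0, 0, 0, 0, -0.2, 60, 0, 0, 0, 0, 0, -0.8, 60, 0, 0, 0, 0, 0, -0.8, 60, 0, 0, 0, 0, 0, -0.8, 60, 0, 0, 0, 0, 0, 0, 60]'; python3 steer.py '[0, 0, 0, -0.84, -0.2, 0, 60, 0, 0, 0, -0.84, -0.2, 0, 60, 0, 0, 0, -0.84, -0.2, 0, 60, 0, 0, 0, -0.84, -0.2, 0, 60, 0, 0, 0, 0, 0, 0, 60, 0, 0, 0, 0, 0, 0, 60, 0, 0, 0, 0, 0, 0, 60]'
python3 - <<'E'
from h import *
f=frame('top');g=frame('scene')
save(f,'a.png',(250,150,450,250),4);save(g,'b.png',(180,130,330,275),1.9)
a=cv2.imread('pics/a.png');b=cv2.imread('pics/b.png');save(f,'c.png',(400,195,440,235),6);c=cv2.imread('pics/c.png')
im=np.zeros((600,800,3),np.uint8);b=b[:200];c=c[:200];im[:a.shape[0],:800]=a;im[400:400+b.shape[0],:b.shape[1]]=b;im[400:400+c.shape[0],400:400+c.shape[1]]=c
cv2.imwrite('pics/fin.png',im)
E
```

```text
t: 34.25
ee_pos: [450.5, -346.9, 110.9]
tool_rot: [0.0, 0.922, 0.387, 0.0]
contact_force: [-2.1, 1.1, 5.7]
width: 23.2
finger_force: 61.9
t: 35.25
ee_pos: [452.2, -348.0, 246.5]
tool_rot: [0.003, 0.922, 0.387, 0.002]
contact_force: [0.2, -0.3, -0.6]
width: 60.0
finger_force: 0.0
t: 35.95
ee_pos: [305.2, -438.3, 240.9]
tool_rot: [0.0, 0.922, 0.388, 0.0]
contact_force: [0.6, -0.2, -0.3]
width: 60.2
finger_force: 0.0
```

View pics/fin.png

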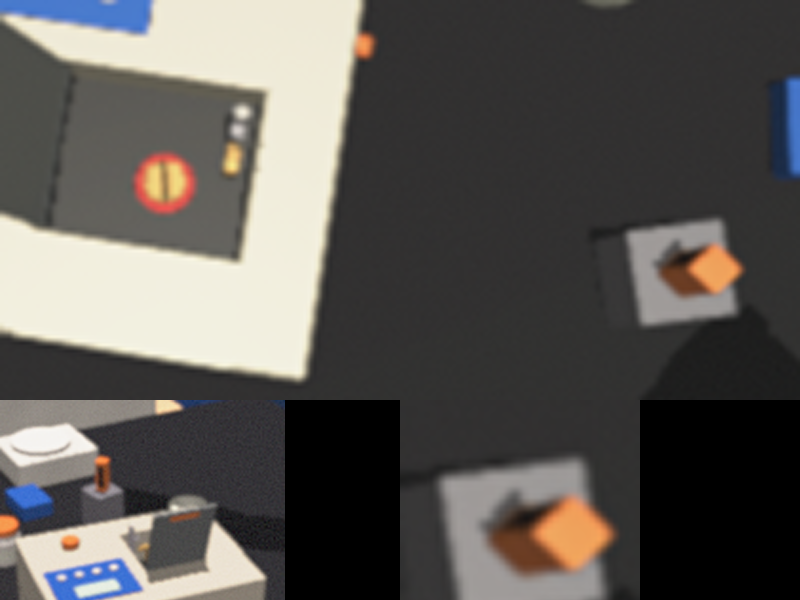

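The driver is upright in its stand (top face at px (429,217), as at the start), the hatch stands open and the lock slot is at its stop, centred at px (291,195).

```bash
python3 -c "
from rig import arm
print(arm.hand_in())"
```

```text
the job is handed in; nothing more can be done
None
```

Job handed in at about 36 s: hatch popped ajar and left standing open, transit lock turned clockwise to its stop (seen at roughly 1.3 rad), driver back upright in its own stand, and nothing else on the bench touched.

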